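# Unscrew the findings jar

### The arm

A 6-joint arm with a two-finger parallel gripper is mounted at the origin on a cart in front of the work surface, level with it; the furniture and walls round the work are solid. World frame = base frame: x ahead of the robot, y to its left, z up, the work surface at z = 0. Lengths are in m, angles in degrees, forces in N, time in s.
With the tool pointing down it reaches from about 0.4 to 0.825 m from the base axis. Payload 7 kg.
Tool frame: the origin (TCP) lies on the front face of the gripper's body, between the roots of the fingers; the fingertips stand 66 mm ahead of it and the grasp point (between the pads) lies 47 mm ahead of it (ctrl.grasp_offset is the z of the grasp point in the tool frame, in m); z points along the fingers, y is the direction in which the jaws open and shut (so a half turn about z gives the same grasp; the last joint's range is limited). The gripper opens to 88 mm and grips with 3 to 60 N. Pads are 19 mm wide; open, the fingers measure 130 mm over their backs; the gripper's body (78 mm by 193 mm) begins 47 mm behind the grasp point.
Start: joints at [-56.488, 20.546, 0.682, 0, -70.136, -16.507], TCP at [0.197, -0.645, 0.292] pointing down, gripper open.
Joint ranges: [-176.03, 176.03], [-82.01, 121.73], [-58.28, 71.71], [-173.87, 95.51], [-174.79, -0.11], [-173.66, 173.66]. Speed limits (degrees/s): [136.94, 136.94, 172.46, 180, 180, 180].

### API

Orientations are given as [roll, pitch, yaw] about the fixed x, y, z axes, in that order (R = Rz(yaw) Ry(pitch) Rx(roll)).
In Python, from plant import ctrl gives the robot as it stands.
- The arm moves only by the shell command python3 -m creep 'ROWS'. ROWS is JSON, a list of rows, each a list of 7 numbers: the turn, a rotation vector about the tool's x, y, z in rad, then the shift along the tool's x, y, z in m, then the opening, from 0 (shut) to 1 (fully open). In form: [[wx, wy, wz, dx, dy, dz, grip], ...]. A call has 1 to 12 rows; each row is the pose to reach, as a shift and turn from the pose commanded when the call began, along the tool's axes at that moment; what a row does not reach only later rows make up. A row lasts 1/12 s, in which the tool goes at most 41.7 mm and 7.16 degrees, less where a joint would pass 70% of its speed; a pose out of reach is approached as far as the arm can. A call with a gripper value outside its range is refused whole. The fingers move at their own pace and stop on an object; the grip force is fixed at half the most. Time passes only in rows, so rows that repeat a pose let the fingers close. It gives the time, the measured TCP pose, the force and the opening at its end, in the units of the state.
- ctrl.get_obs(): the state, without advancing time (a new reading comes with each control period).
- ctrl.snapshot(name): name is "scene" or "top"; returns the picture (420x560x3 uint8, blue, green, red); there is no depth.
- ctrl.camera_model(name): a dict with "K" (3x3 intrinsics, pixels), "rvec" (rotation vector, rad) and "tvec" (3), from world to camera coordinates, as OpenCV has them. Camera axes: x right, y down, z forward; pixel columns grow to the right and rows downward; lengths in m; the calibration is good to about 2 mm. A picture is of the moment at which its call begins. camera_model takes no time and is no camera call.
- ctrl.close_job(): hands the job in, once; it reports no verdict.
The state is a dict: "clock": time; "joint_pos": joint angles; "qvel": joint speeds; "tau": joint torques, N m; "tool_pos": TCP position; "orientation": TCP orientation; "force": force on the tool from outside, world axes, zero at the start; "moment": the same for the moment, N m; "opening": finger opening in m.
Only numpy, scipy, OpenCV 4.12 (cv2) and the standard library are available. Lean on these libraries where they do the work, as an engineer would, in place of code of your own. Each camera call takes 0.05 s, during which the arm holds its last target.

### The job

The jar of wire findings is wanted open: swing the red hold-down strap well aside so that it no longer lies over the lid, and unscrew the grey lid (counter-clockwise seen from above, regripping as often as needed) until it lifts free; never wrench it askew. Set the lid down right way up, wholly on the round cork coaster, without dropping it, and let go; leave the ink pad, clay bell, cup and stamp where they are.

Things in the scene. Friction and masses are not known exactly. Their poses are not given: they have to be found in the camera images.
- jar_mouth (a point): centre of the mouth of the amber glass jar, at its rim, 100 mm above the table; z up, x from the jar towards the strap's pivot post. The jar is 68 mm in diameter up to 50 mm above the table, narrowing to a 38 mm neck at 61 mm; it is wedged in its holder and cannot move or turn.
- jar_holder: wooden holder board, 205 x 105 x 16 mm, fixed to the table; origin on the jar's axis at table height, axes as point jar_mouth. It reaches 75 mm before (-x) and 130 mm beyond (+x) the jar's axis. The strap's upright pivot post stands at x = +85 mm, y = 0, on the far side of the jar from the robot; its top is 116 mm above the table.
- strap (a joint): angle of the red hold-down strap about the upright axis of its post, rad: 0 = straight over the lid, underside 4 mm above it, so that the lid cannot rise; positive = counter-clockwise seen from above. It swings either way, to stops at -2.0 and 2.0, needs about 0.6 N at its knob and stays where it is left. At 1.2 rad either way it is well clear of the lid and of a hand round it.
- strap_knob (a point): middle of the upright black knob at the strap's free end, 105 mm from the pivot axis (20 mm past the jar's axis when at 0). Knob 18 mm in diameter in its upper 15 mm; its top is 139 mm above the table, 10 mm above this point. The strap is 16 mm wide, upper face 111 mm above the table. Push the knob sideways with shut fingers, along the arc.
- lid_centre (a point): centre of the grey round screw lid, half-way up it: 54 mm in diameter, 24 mm tall, so 12 mm below its top (103 mm above the table when screwed home) and 12 mm above its lower edge. z points out of the lid's closed top. Grip it round its side from above.
- lid: the same lid, origin at the centre of its lower edge; hollow, open below, 40 to 85 g. Coarse thread: it rises 17 mm per turn (2.7 mm per rad). It comes free after about 3.6 rad (205 degrees) counter-clockwise from home, and then lifts straight off, 25 mm more to clear the neck. A sprung seal makes the first 1 rad stiff (up to 0.3 N m); then it runs lightly and stays where it is left.
- coaster_top (a point): centre of the top face of the round cork coaster (110 mm diameter, 6 mm thick, fixed to the table); it lies to the left or the right of the jar. The lid must stand wholly within it, open side down.
- ink_pad_mid (a point): flat ink pad tin, 56 x 86 x 16 mm, loose; this point half-way up it. Leave alone. It lies on the other side of the jar from the coaster.
- clay_bell_2_mid (a point): pale clay bell, 43 mm diameter, 59 mm tall, loose; this point 25 mm above its foot. Leave alone.
- sake_cup_1_mid (a point): small green cup, 64 mm diameter, 50 mm tall, loose; this point half-way up. Leave alone.
- rubber_stamp_mid (a point): wooden hand stamp, 22 x 30 x 42 mm, loose; this point half-way up. Leave alone.

How it is judged (in metres and radians):
On the way, in this order (a step that is already met when the one before it is completed fails the run):
1. the hold-down strap is swung aside, at least 0.5 rad either way ((value of joint strap above 0.5 rad or value of joint strap below -0.5 rad)), for 0.2 s.
2. the lid is unscrewed and lifted free of the jar, its centre at least 25 mm above the rim (z of lid_centre in the frame of jar_mouth above 0.025 m), for 0.1 s.
At the end, for the whole second after the job is handed in: The strap stands at least 0.5 rad to either side; the lid stands right way up (within 0.1 rad) and at rest on the cork coaster, within 29 mm of its centre (wholly on it), released ((value of joint strap above 0.5 rad or value of joint strap below -0.5 rad) and horizontal distance between lid_centre and coaster_top below 0.029 m and z of lid_centre in the frame of coaster_top between 0.008 and 0.016 m and angle between lid_centre's own z axis and vertical below 0.1 rad and contact force between lid and the fingers below 0.1 N and linear speed of lid below 0.02 m/s); the robot touches nothing.
It fails at once if the lid is wrenched askew on the jar, over 0.25 rad (horizontal distance between lid_centre and jar_mouth below 0.03 m and z of lid_centre in the frame of jar_mouth below 0.012 m and angle between lid_centre's own z axis and vertical above 0.25 rad).
It fails at once if the lid is let go more than 20 mm above the coaster (horizontal distance between lid_centre and coaster_top below 0.06 m and z of lid_centre in the frame of coaster_top above 0.032 m and contact force between lid and the fingers below 0.05 N).
It fails at once if the ink pad, clay bell, cup or stamp is moved more than 30 mm (distance of any of ink_pad_mid, clay_bell_2_mid, sake_cup_1_mid, rubber_stamp_mid from where it was at the start of the episode above 0.03 m).
It also fails if it takes over 64 s, if anything falls off the work surface, if the arm or the gripper's body presses on something with over 40 N, if the wrist force passes 120 N, or if a joint passes its speed limit or range.

## Working session

There is one attempt and no reset: what is moved stays moved. The work goes in short steps, Python scripts to look and compute and a shell command to move; the robot and the scene stay as the last step left them, time stands still between calls to the robot, and variables do not carry over. Pictures are saved under pics/ and viewed, and the job is handed in when it is done.

```bash
ls; mkdir -p pics; python3 - <<'E'
from plant import ctrl
import cv2,numpy as np
for n in("scene","top"):
    cv2.imwrite(f"pics/{n}0.png",ctrl.snapshot(n)); m=ctrl.camera_model(n)
    R=cv2.Rodrigues(np.array(m["rvec"]))[0]; print(n,np.array(m["K"]).round(1).tolist(),(-R.T@np.array(m["tvec"]).ravel()).round(3),R[2].round(2))
print(ctrl.get_obs())
E
```

```text
pics
scene [[428.3, 0.0, 278.5], [0.0, 428.3, 212.7], [0.0, 0.0, 1.0]] [0.122 0.547 0.652] [ 0.53 -0.54 -0.65]
top [[399.0, 0.0, 278.6], [0.0, 399.0, 210.2], [0.0, 0.0, 1.0]] [0.446 0.053 1.102] [ 0.14  0.   -0.99]
{'clock': 0.1, 'joint_pos': array([-5.64861431e+01,  2.05870026e+01,  6.37879623e-01, -1.51382610e-02,
       -7.01356749e+01, -1.65070684e+01]), 'qvel': array([-0.00418601, -0.11774545,  0.03994284,  0.08473397, -0.03535489,
        0.0186338 ]), 'tau': array([ 1.07766969e-03, -5.84164953e+01,  2.93752527e+01,  7.01550946e+00,
        1.01897391e-02, -6.53669485e-05]), 'tool_pos': array([ 0.19729784, -0.64516384,  0.2913195 ]), 'orientation': array([ 1.79914653e+02, -1.04506938e-02, -1.62998358e+02]), 'force': array([-0.82508756, -0.23380302, -0.03703345]), 'moment': array([ 0.01779051,  0.00617022, -0.00664648]), 'opening': 0.0877960031083103}
```

View pics/scene0.png

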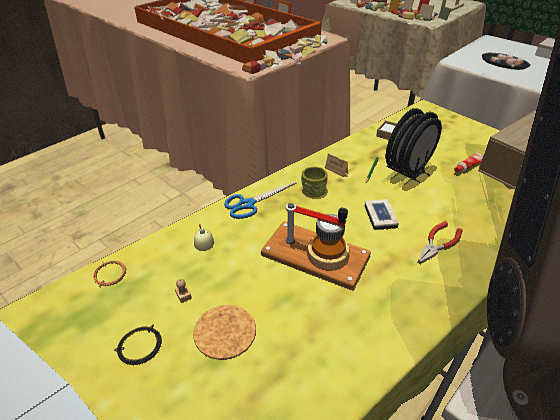

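View pics/top0.png

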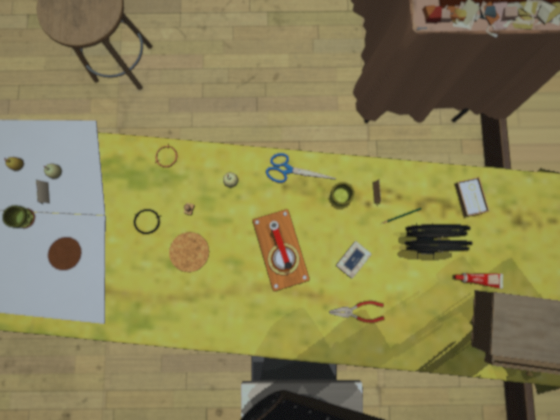

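The top view shows the jar at about (284,259), the post at (274,226), the knob near (288,267) and the coaster at (189,252). The ink pad is at (353,259), the cup at (341,194), the bell at (230,179) and the stamp at (189,209). I'll enlarge this area to measure it.

```bash
python3 - <<'E'
import cv2
a=cv2.imread("pics/top0.png")[160:310,150:390]
cv2.imwrite("pics/topc.png",cv2.resize(a,None,fx=3.33333,fy=3.33333,interpolation=cv2.INTER_CUBIC))
a=cv2.imread("pics/scene0.png")[170:370,180:420]
cv2.imwrite("pics/scenec.png",cv2.resize(a,None,fx=3,fy=3,interpolation=cv2.INTER_CUBIC))
E
```

```text
(no output)
```

View pics/topc.png

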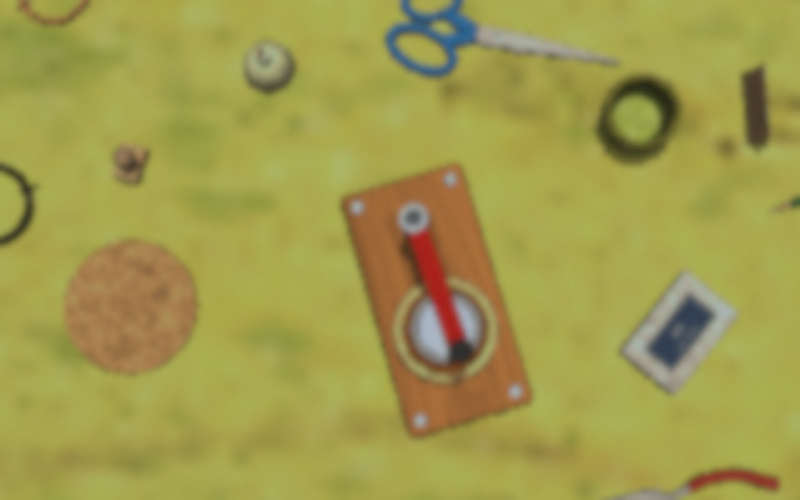

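View pics/scenec.png

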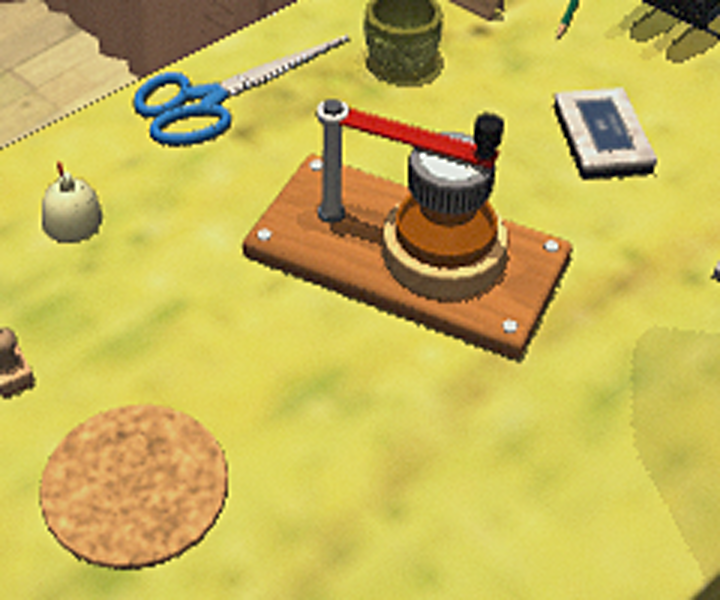

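```bash
cat > h.py <<'E'
from plant import ctrl
import cv2,numpy as np
from scipy.optimize import least_squares
C={n:ctrl.camera_model(n) for n in("scene","top")}
def proj(n,P):
    m=C[n]; return cv2.projectPoints(np.array(P,float).reshape(-1,3),np.array(m["rvec"],float),np.array(m["tvec"],float),np.array(m["K"],float),None)[0].reshape(-1,2)
def unp(n,uv,z):
    m=C[n];R=cv2.Rodrigues(np.array(m["rvec"],float))[0];t=np.array(m["tvec"],float).ravel();c=-R.T@t
    d=R.T@np.linalg.inv(np.array(m["K"]))@np.array([*uv,1.]);return c+d*(z-c[2])/d[2]
def tri(obs): # [(cam,(u,v)),..]
    return least_squares(lambda p:np.concatenate([proj(n,p)[0]-uv for n,uv in obs]),[.5,0,.1]).x
E
python3 - <<'E'
from h import *
T=lambda x,y:((x+.5)*.3+149.5,(y+.5)*.3+159.5)
S=lambda x,y:((x+.5)/3+179.5,(y+.5)/3+169.5)
# local pts
L=[]
for (n,uv,l) in [("top",T(342,200),(.130,.0525,.016)),("top",T(462,163),(.130,-.0525,.016)),("top",T(532,403),(-.075,-.0525,.016)),("top",T(410,438),(-.075,.0525,.016)),
 ("top",T(414,217),(.085,0,.116)),("scene",S(333,107),(.085,0,.116)),("scene",S(244,246),(.130,.0525,.016)),("scene",S(308,156),(.130,-.0525,.016)),("scene",S(575,240),(-.075,-.0525,.016)),("scene",S(521,348),(-.075,.0525,.016))]: L.append((n,uv,l))
def f(p):
    c,s=np.cos(p[2]),np.sin(p[2]);r=[]
    for n,uv,l in L: r+=list(proj(n,[p[0]+c*l[0]-s*l[1],p[1]+s*l[0]+c*l[1],l[2]])[0]-uv)
    return r
s=least_squares(f,[.5,0,.2],loss="soft_l1");print("jar",s.x,np.degrees(s.x[2]),np.round(s.fun if 0 else f(s.x),1).reshape(-1,2).tolist())
print("coaster top",unp("top",T(131,307),.006),"scene",unp("scene",S(135,485),.006))
for nm,uv,z in [("bell",T(269,65),.04),("stamp",T(130,163),.02),("cup",T(636,119),.04),("ink",T(680,333),.016)]:print(nm,unp("top",uv,z).round(3))
print("knob top",tri([("top",T(460,350)),("scene",S(488,121))]), "lid top scene",unp("top",T(446,326),.103))
E
```

```text
jar [0.47128568 0.04363556 0.28447058] 16.298963676013006 [[-1.4, -0.4], [-0.8, -0.4], [0.7, -0.0], [-0.2, 1.1], [-0.5, 0.6], [0.3, -0.6], [-1.4, -1.5], [0.4, -1.7], [0.1, 0.4], [0.5, -0.1]]
coaster top [0.49489149 0.30060158 0.006     ] scene [0.4915853 0.3039566 0.006    ]
bell [0.689 0.184 0.04 ]
stamp [0.612 0.301 0.02 ]
cup [ 0.641 -0.114  0.04 ]
ink [ 0.468 -0.147  0.016]
knob top [0.45564304 0.03377232 0.13838121] lid top scene [0.47384738 0.04326878 0.103     ]
```

```bash
cat >> h.py <<'E'
from scipy.spatial.transform import Rotation as Rn
def pose():
    o=ctrl.get_obs(); return np.array(o["tool_pos"]),Rn.from_euler("xyz",o["orientation"],degrees=True),o
def rel(p,yaw=None):
    t,R,o=pose(); d=R.inv().apply(np.array(p)-t)
    if yaw is None: yaw=o["orientation"][2]
    w=(R.inv()*Rn.from_euler("xyz",[180,0,yaw],degrees=True)).as_rotvec()
    return np.concatenate([w,d]).round(4).tolist()
E
python3 -c "
from h import *
print(rel((.42,-.3,.32)));print(rel((.438,.088,.30)));print(rel((.438,.088,.186)))"
```

```text
[0.0015, -0.0002, -0.0, -0.3139, 0.265, -0.0283]
[0.0015, -0.0002, -0.0, -0.4446, 0.6308, -0.0078]
[0.0015, -0.0002, -0.0, -0.4446, 0.6306, 0.1062]
```

```bash
python3 -m creep '[[0,0,0,-0.03,0.025,-0.028,0],[0,0,0,-0.314,0.265,-0.028,0],[0,0,0,-0.314,0.265,-0.028,0],[0,0,0,-0.314,0.265,-0.028,0],[0,0,0,-0.314,0.265,-0.028,0],[0,0,0,-0.314,0.265,-0.028,0],[0,0,0,-0.314,0.265,-0.028,0],[0,0,0,-0.314,0.265,-0.028,0],[0,0,0,-0.314,0.265,-0.028,0],[0,0,0,-0.314,0.265,-0.028,0],[0,0,0,-0.314,0.265,-0.028,0],[0,0,0,-0.314,0.265,-0.028,0]]'
python3 -c "
from h import *
print(pose()[2]);print(rel((.438,.088,.30),-163));print(rel((.438,.088,.186),-163))"
```

```text
clock: 1.1
tool_pos: [0.4213, -0.2982, 0.3201]
orientation: [180.0, 0.0, -162.8]
force: [-0.1, -0.1, 0.1]
opening: 0.013
{'clock': 1.1, 'joint_pos': array([-1.34879754e+01,  4.42139969e+00, -1.65608546e+01, -1.36614896e-02,
       -6.90180354e+01, -5.92590653e+01]), 'qvel': array([-3.43330304,  0.26221997,  0.01028208,  0.27804831, -0.1180965 ,
        1.56389138]), 'tau': array([ 1.61947288e+00, -3.56319737e+01,  2.91419935e+01,  6.83368877e+00,
        1.33429928e-02, -4.12028739e-01]), 'tool_pos': array([ 0.42128271, -0.29821609,  0.32012064]), 'orientation': array([ 1.79988888e+02,  6.27071350e-03, -1.62751933e+02]), 'force': array([-0.11800559, -0.12614146,  0.12747258]), 'moment': array([-0.07731019,  0.04348243,  0.02536047]), 'opening': 0.013017958412720673}
[0.0002, 0.0001, 0.0043, -0.1305, 0.3639, 0.0202]
[0.0002, 0.0001, 0.0043, -0.1305, 0.3639, 0.1342]
```

```bash
python3 -m creep '[[0,0,0,-0.13,0.364,0.02,0],[0,0,0,-0.13,0.364,0.02,0],[0,0,0,-0.13,0.364,0.02,0],[0,0,0,-0.13,0.364,0.02,0],[0,0,0,-0.13,0.364,0.02,0],[0,0,0,-0.13,0.364,0.02,0],[0,0,0,-0.13,0.364,0.02,0],[0,0,0,-0.13,0.364,0.02,0],[0,0,0,-0.13,0.364,0.02,0],[0,0,0,-0.13,0.364,0.02,0],[0,0,0,-0.13,0.364,0.06,0],[0,0,0,-0.13,0.364,0.06,0]]'
python3 - <<'E'
from h import *
cv2.imwrite("pics/s1.png",ctrl.snapshot("scene"))
print(pose()[2]["tool_pos"],rel((.438,.088,.186),-163))
E
```

```text
clock: 2.1
tool_pos: [0.4355, 0.085, 0.2551]
orientation: [-180.0, -0.4, -163.0]
force: [-2.2, -0.8, -2.5]
opening: 0.0006
[0.43639401 0.08451071 0.2576128 ] [-0.0015, -0.0065, -0.0003, -0.003, 0.003, 0.0716]
```

View pics/s1.png

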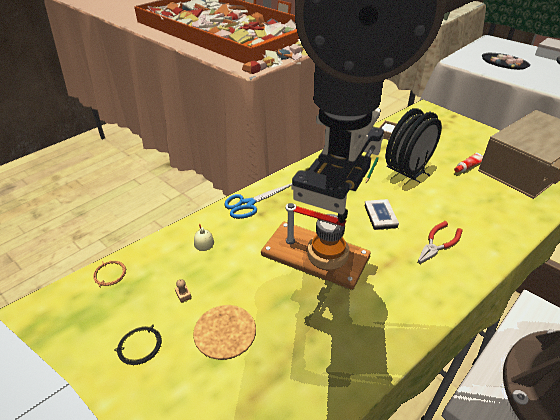

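The shut fingers are above and to the left of the knob, with the tips at about (342,210). Next I lower them beside it.

```bash
python3 -m creep '[[0,0,0,-0.003,0.006,0.035,0],[0,0,0,-0.003,0.006,0.072,0],[0,0,0,-0.003,0.006,0.072,0],[0,0,0,-0.003,0.006,0.072,0]]'
python3 - <<'E'
from h import *
cv2.imwrite("pics/s2.png",cv2.resize(ctrl.snapshot("scene")[120:320,220:440],None,fx=3,fy=3))
# arc rows about post for strap
t,R,o=pose();print(t,o["orientation"],o["force"])
post=np.array([.5526,.0675,0]);
print("post in tool",R.inv().apply(post-t*[1,1,0]).round(4))
P=R.inv().apply(post-t*[1,1,0]);P[2]=0
for a in np.arange(.12,2.0,.12):
    M=Rn.from_rotvec([0,0,-a]);d=P-M.apply(P);print(round(a,2),d.round(3)[:2])
E
```

```text
clock: 2.48
tool_pos: [0.4392, 0.0912, 0.1886]
orientation: [-179.9, -0.2, -163.1]
force: [0.3, 0.1, -0.3]
opening: 0.0006
[0.44016484 0.09191033 0.18993165] [-1.79947441e+02  2.57761152e-02 -1.63029545e+02] [8.87177160e-01 4.61723939e-01 3.87505843e-06]
post in tool [-1.004e-01 -5.620e-02  1.000e-04]
0.12 [ 0.006 -0.012]
0.24 [ 0.01  -0.025]
0.36 [ 0.013 -0.039]
0.48 [ 0.015 -0.053]
0.6 [ 0.014 -0.067]
0.72 [ 0.012 -0.08 ]
0.84 [ 0.008 -0.093]
0.96 [ 0.003 -0.106]
1.08 [-0.004 -0.118]
1.2 [-0.012 -0.129]
1.32 [-0.021 -0.139]
1.44 [-0.032 -0.148]
1.56 [-0.043 -0.156]
1.68 [-0.056 -0.162]
1.8 [-0.069 -0.167]
1.92 [-0.082 -0.17 ]
```

View pics/s2.png

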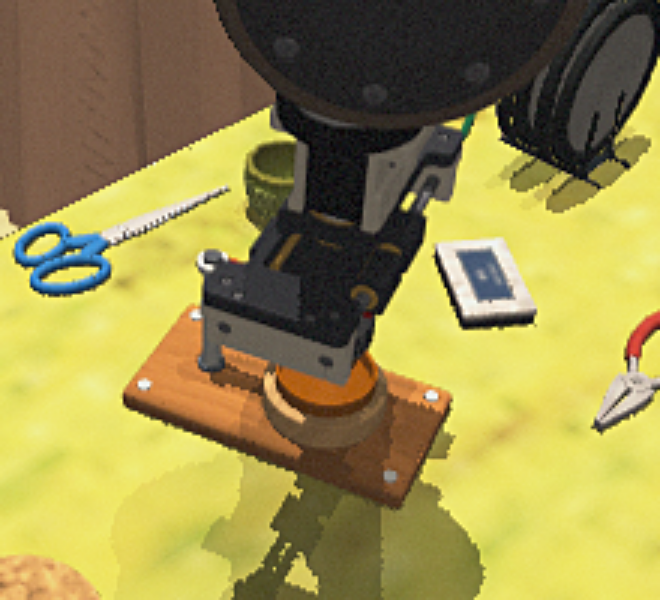

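```bash
python3 -m creep '[[0,0,-0.12,0.006,-0.012,0.001,0],[0,0,-0.24,0.010,-0.025,0.002,0],[0,0,-0.36,0.013,-0.039,0.002,0],[0,0,-0.48,0.015,-0.053,0.002,0],[0,0,-0.60,0.014,-0.067,0.002,0],[0,0,-0.72,0.012,-0.080,0.002,0],[0,0,-0.84,0.008,-0.093,0.002,0],[0,0,-0.96,0.003,-0.106,0.002,0],[0,0,-1.08,-0.004,-0.118,0.002,0],[0,0,-1.2,-0.012,-0.129,0.002,0],[0,0,-1.32,-0.021,-0.139,0.002,0],[0,0,-1.44,-0.032,-0.148,0.002,0]]'
python3 - <<'E'
from h import *
cv2.imwrite("pics/t3.png",cv2.resize(ctrl.snapshot("top")[150:310,200:400],None,fx=3,fy=3))
t,R,o=pose();print(t,o["orientation"],o["force"])
post=np.array([.5526,.0675,0]);
P=R.inv().apply(post-t*[1,1,0]);P[2]=0;print(P)
for a in (.12,.24,.36,.48,.6):
    M=Rn.from_rotvec([0,0,-a]);d=P-M.apply(P);print(round(a,2),d.round(3)[:2])
E
```

```text
clock: 3.53
tool_pos: [0.5143, -0.0409, 0.1894]
orientation: [-179.8, -0.0, -80.2]
force: [-0.4, 0.3, -0.3]
opening: 0.0005
[ 0.51694237 -0.04107438  0.18949656] [-1.79738787e+02 -6.33602530e-02 -7.95666533e+01] [ 3.28843056 -1.27029625  1.90128219]
[-0.10032188 -0.05472991  0.        ]
0.12 [ 0.006 -0.012]
0.24 [ 0.01  -0.025]
0.36 [ 0.013 -0.039]
0.48 [ 0.014 -0.053]
0.6 [ 0.013 -0.066]
```

View pics/t3.png

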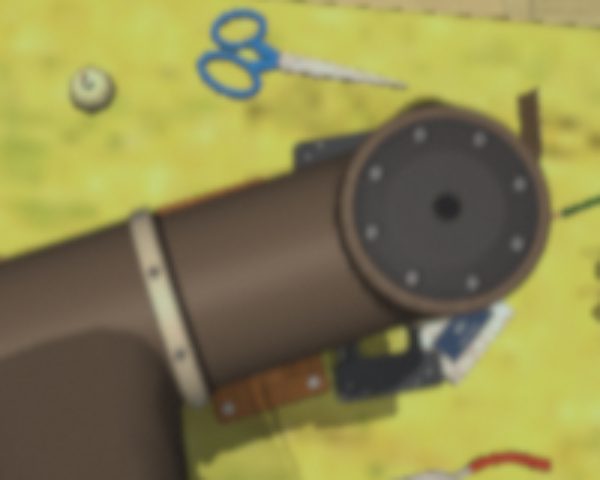

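The arm hides the strap in this view. I'll finish the arc, back off, lift and then look again.

```bash
python3 -m creep '[[0,0,-0.12,0.006,-0.012,0,0],[0,0,-0.24,0.010,-0.025,0,0],[0,0,-0.36,0.013,-0.039,0,0],[0,0,-0.36,0.013,-0.039,0,0],[0,0,-0.36,0.013,-0.015,0,0],[0,0,-0.36,0.013,-0.015,-0.035,0],[0,0,-0.36,0.013,-0.015,-0.07,0.5],[0,0,-0.36,0.013,-0.015,-0.1,1]]'
python3 - <<'E'
from h import *
print(pose()[0],rel((.472,.0437,.25),145),rel((.40,.0437,.29),145),pose()[2]["joint_pos"])
E
```

```text
clock: 4.25
tool_pos: [0.5295, -0.0506, 0.2904]
orientation: [-179.9, -0.1, -60.1]
force: [1.2, 0.7, 0.4]
opening: 0.0092
[ 0.52952164 -0.0505821   0.29043737] [-0.0029, 0.0027, 2.7032, -0.1105, 0.003, 0.0403] [-0.0029, 0.0027, 2.7032, -0.1463, 0.0653, 0.0001] [ 1.57140566e+01  7.03542580e+00 -1.75908418e+01  6.17171730e-02
 -6.52222257e+01  1.41407031e+01]
```

```bash
python3 -c "
from h import *
print(rel((.30,-.30,.30),-180))"
python3 - <<'E'
from h import *
cv2.imwrite("pics/t4.png",ctrl.snapshot("top"));cv2.imwrite("pics/s4.png",ctrl.snapshot("scene"))
E
```

```text
[-0.0031, 0.0015, 2.0923, 0.1019, 0.3232, -0.0102]
```

View pics/t4.png

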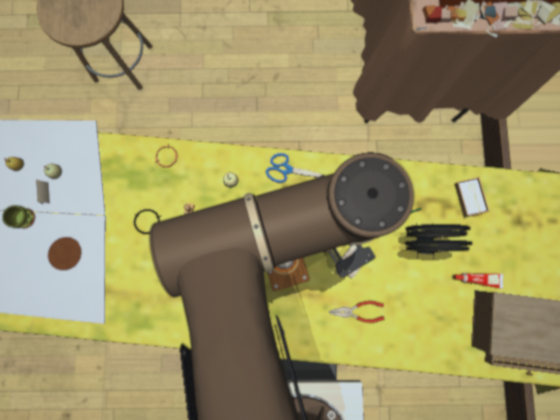

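View pics/s4.png

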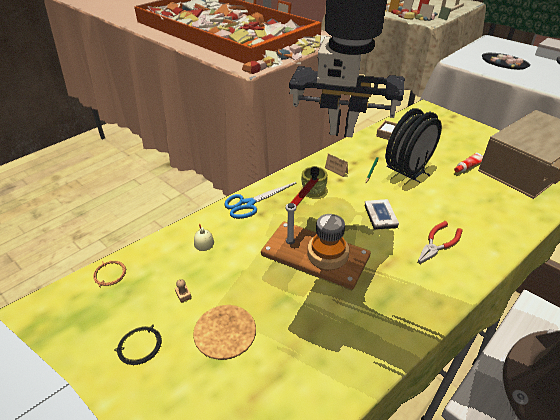

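The strap now points away from the lid, with its knob at (315,174), and the lid is clear at (330,229). I'll zoom in to pin down the lid's position.

```bash
python3 - <<'E'
from h import *
a=cv2.imread("pics/s4.png")
def circ(c,r,z):
    t=np.linspace(0,2*np.pi,100);return np.c_[c[0]+r*np.cos(t),c[1]+r*np.sin(t),np.full(100,z)]
b=cv2.resize(a[165:305,250:390],None,fx=4,fy=4,interpolation=cv2.INTER_CUBIC)
b2=b.copy()
for c,col in(((.4717,.0436),(0,255,0)),):
    for r,z in((.027,.103),(.027,.079),(.034,.05)):
        q=((proj("scene",circ(c,r,z))-[250,165]+.5)*4-.5).round().astype(int)
        cv2.polylines(b2,[q],True,col,1)
k=unp("scene",(314.5,168.5),.139);print(k, np.degrees(np.arctan2(k[1]-.0675,k[0]-.5526))-196.3+360)
cv2.imwrite("pics/s4c.png",b2)
E
```

```text
[ 0.57845091 -0.03224611  0.139     ] 88.22950745098967
```

View pics/s4c.png

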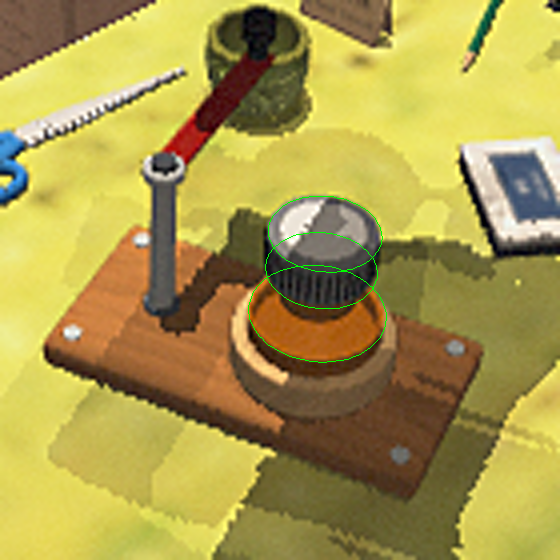

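```bash
python3 -c "
from h import *
print(rel((.4717,.0437,.25),180))"
python3 -m creep '[[0,0,2.09,-0.107,0.001,0.04,1],[0,0,2.09,-0.107,0.001,0.04,1],[0,0,2.09,-0.107,0.001,0.04,1],[0,0,2.09,-0.107,0.001,0.04,1],[0,0,2.09,-0.107,0.001,0.04,1],[0,0,2.09,-0.107,0.001,0.04,1],[0,0,2.09,-0.107,0.001,0.04,1],[0,0,2.09,-0.107,0.001,0.04,1],[0,0,2.09,-0.107,0.001,0.04,1],[0,0,2.09,-0.107,0.001,0.04,1],[0,0,2.09,-0.107,0.001,0.04,1],[0,0,2.09,-0.107,0.001,0.04,1]]'
python3 -c "
from h import *
print(rel((.4717,.0437,.22),180),rel((.4717,.0437,.139),180))"
```

```text
[-0.012, 0.0085, 2.0931, -0.1118, 0.006, 0.0437]
clock: 5.35
tool_pos: [0.4754, 0.0419, 0.248]
orientation: [-180.0, 0.1, -144.0]
force: [-0.4, 0.0, 0.1]
opening: 0.0876
[0.0002, 0.0025, 0.6287, 0.002, 0.0036, 0.028] [0.0002, 0.0025, 0.6287, 0.0022, 0.0037, 0.109]
```

```bash
python3 -m creep '[[0,0,0.628,0.002,0.0036,0.02,1],[0,0,0.628,0.002,0.0036,0.02,1],[0,0,0.628,0.002,0.0036,0.02,1],[0,0,0.628,0.002,0.0036,0.02,1],[0,0,0.628,0.002,0.0036,0.02,1],[0,0,0.628,0.002,0.0036,0.02,1],[0,0,0.628,0.002,0.0036,0.02,1]]'
python3 -c "
from h import *
print(rel((.4717,.0437,.139),180),pose()[2]['joint_pos'])"
```

```text
clock: 5.93
tool_pos: [0.4717, 0.0437, 0.2275]
orientation: [180.0, 0.1, -179.3]
force: [0.7, -0.1, 0.4]
opening: 0.0876
[0.0008, 0.0019, 0.0124, 0.0002, -0.0, 0.0885] [ 2.91780380e+01  4.54839564e+00 -2.93501634e+01  1.23205051e-02
 -5.59831059e+01 -1.18474164e+02]
```

```bash
python3 -m creep '[[0,0,0,0,0,0.03,1],[0,0,0,0,0,0.06,1],[0,0,0,0,0,0.08,1],[0,0,0,0,0,0.0885,1],[0,0,0,0,0,0.0885,1]]'
python3 - <<'E'
from h import *
cv2.imwrite("pics/s5.png",cv2.resize(ctrl.snapshot("scene")[120:320,220:440],None,fx=3,fy=3))
E
```

```text
clock: 6.35
tool_pos: [0.4708, 0.0433, 0.1365]
orientation: [-179.9, -0.2, -179.3]
force: [0.3, -0.6, -0.2]
opening: 0.0873
```

View pics/s5.png

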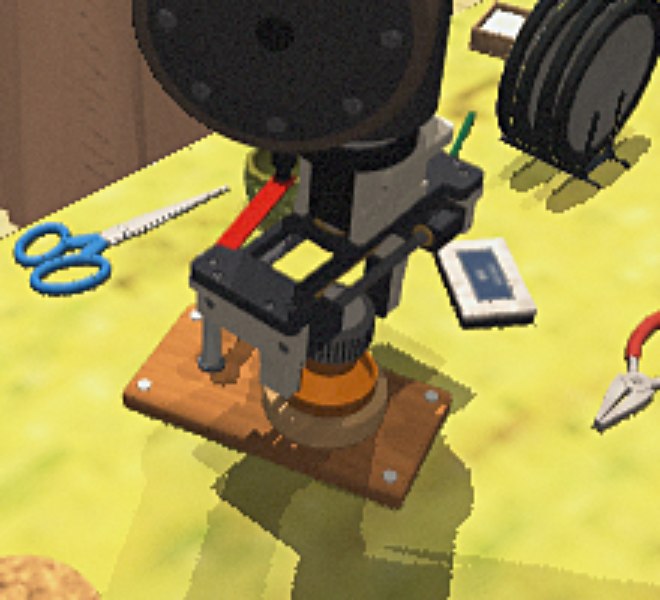

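The fingers straddle the lid evenly, so I'm closing them.

```bash
python3 -m creep '[[0,0,0,0,0,0,0.7],[0,0,0,0,0,0,0.6],[0,0,0,0,0,0,0.5],[0,0,0,0,0,0,0.5],[0,0,0,0,0,0,0.4],[0,0,0,0,0,0,0.4],[0,0,0,0,0,0,0.4],[0,0,0,0,0,0,0.4]]'; python3 -c "
from h import *
o=pose()[2];print(o['tool_pos'],o['force'],o['moment'],o['opening'])"
```

```text
clock: 7.07
tool_pos: [0.4718, 0.0437, 0.1379]
orientation: [180.0, 0.0, -179.4]
force: [-0.1, -0.0, 2.8]
opening: 0.053
[0.47177479 0.04369148 0.13793454] [-0.09453538 -0.01154739  2.75812897] [-0.38784325  0.04979872 -0.0377846 ] 0.052975831611251856
```

Gripped and centred: there is almost no side force and the opening is 53 mm. I'll turn gently at first and follow the thread upward.

```bash
python3 -m creep '[[0,0,0,0,0,0,0],[0,0,-0.05,0,0,-0.0001,0],[0,0,-0.1,0,0,-0.0003,0],[0,0,-0.15,0,0,-0.0004,0],[0,0,-0.2,0,0,-0.0005,0],[0,0,-0.25,0,0,-0.0007,0],[0,0,-0.3,0,0,-0.0008,0],[0,0,-0.35,0,0,-0.0009,0],[0,0,-0.4,0,0,-0.0011,0],[0,0,-0.45,0,0,-0.0012,0],[0,0,-0.5,0,0,-0.0014,0],[0,0,-0.5,0,0,-0.0014,0]]'; python3 - <<'E'
from h import *
o=pose()[2];print(o['tool_pos'],o['force'],o['moment'],o['opening'])
cv2.imwrite("pics/s6.png",cv2.resize(ctrl.snapshot("scene")[170:320,250:440],None,fx=4,fy=4,interpolation=cv2.INTER_CUBIC))
E
```

```text
clock: 8.07
tool_pos: [0.4717, 0.0437, 0.1391]
orientation: [-180.0, 0.0, -150.6]
force: [0.3, 0.0, 2.7]
opening: 0.0528
[0.47169428 0.0437435  0.13910043] [0.32309771 0.04187193 2.7142975 ] [-0.15986088 -0.05858447  0.08117695] 0.05281334206356506
```

View pics/s6.png

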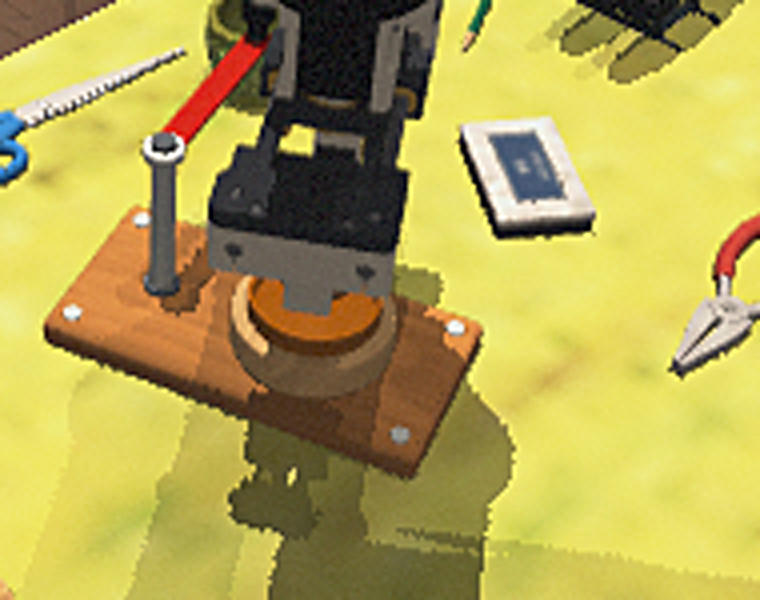

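```bash
python3 -m creep '[[0,0,-0.08,0,0,-0.0002,0],[0,0,-0.16,0,0,-0.0004,0],[0,0,-0.24,0,0,-0.0006,0],[0,0,-0.32,0,0,-0.0009,0],[0,0,-0.4,0,0,-0.0011,0],[0,0,-0.48,0,0,-0.0013,0],[0,0,-0.56,0,0,-0.0015,0],[0,0,-0.64,0,0,-0.0017,0],[0,0,-0.72,0,0,-0.0019,0],[0,0,-0.8,0,0,-0.0022,0],[0,0,-0.88,0,0,-0.0024,0],[0,0,-0.96,0,0,-0.0026,0]]'; python3 - <<'E'
from h import *
o=pose()[2];print(o['tool_pos'],o['force'],o['moment'],o['opening'])
E
```

```text
clock: 9.12
tool_pos: [0.4718, 0.0435, 0.1415]
orientation: [-180.0, -0.0, -95.6]
force: [2.6, -2.8, -0.5]
opening: 0.0527
[0.47176403 0.04345871 0.14150295] [ 2.63509466 -2.75555284 -0.54829474] [-1.00586665 -0.7183181  -0.0623701 ] 0.0527328277870012
```

```bash
python3 -m creep '[[0,0,-0.1,0,0,-0.0003,0],[0,0,-0.2,0,0,-0.0005,0],[0,0,-0.3,0,0,-0.0008,0],[0,0,-0.4,0,0,-0.0011,0],[0,0,-0.5,0,0,-0.0014,0],[0,0,-0.6,0,0,-0.0016,0],[0,0,-0.7,0,0,-0.0019,0],[0,0,-0.8,0,0,-0.0022,0],[0,0,-0.9,0,0,-0.0024,0],[0,0,-1.0,0,0,-0.0027,0],[0,0,-1.1,0,0,-0.003,0],[0,0,-1.1,0,0,-0.003,0]]'; python3 - <<'E'
from h import *
o=pose()[2];print(o['tool_pos'],o['force'],o['moment'],o['opening'])
cv2.imwrite("pics/s7.png",cv2.resize(ctrl.snapshot("scene")[170:320,250:440],None,fx=4,fy=4,interpolation=cv2.INTER_CUBIC))
E
```

```text
clock: 10.12
tool_pos: [0.4721, 0.0437, 0.1447]
orientation: [-180.0, -0.0, -32.5]
force: [4.0, -1.2, -2.4]
opening: 0.053
[0.47208179 0.04369835 0.14465998] [ 4.00156257 -1.21108922 -2.41412133] [-0.47476062 -1.13887866  0.03580733] 0.05297860972816551
```

View pics/s7.png

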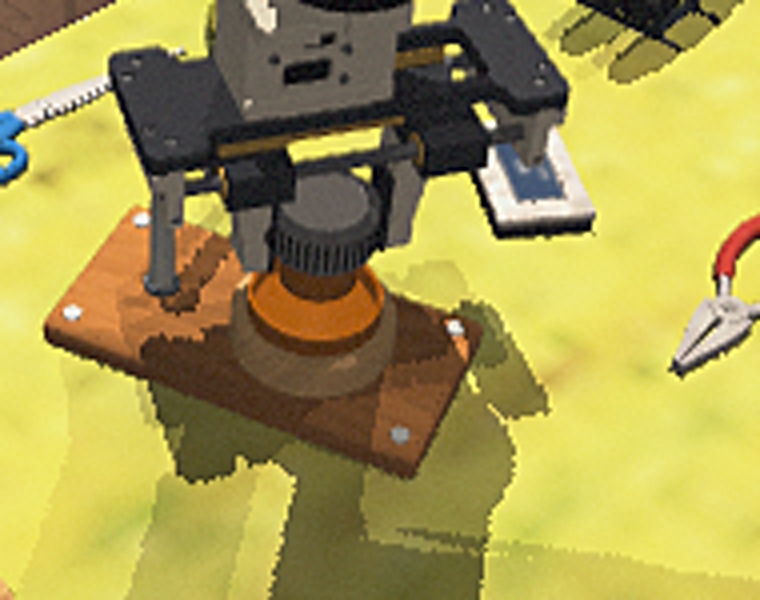

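The lid is rising level: its lower edge is at about y=270 in the zoom, where it was at about 300 before. I'll turn it past the release angle.

```bash
python3 -m creep '[[0,0,-0.1,0,0,-0.0003,0],[0,0,-0.2,0,0,-0.0005,0],[0,0,-0.3,0,0,-0.0008,0],[0,0,-0.4,0,0,-0.0011,0],[0,0,-0.5,0,0,-0.0014,0],[0,0,-0.6,0,0,-0.0016,0],[0,0,-0.7,0,0,-0.0019,0],[0,0,-0.8,0,0,-0.0022,0],[0,0,-0.9,0,0,-0.0024,0],[0,0,-1.0,0,0,-0.0027,0],[0,0,-1.1,0,0,-0.003,0],[0,0,-1.15,0,0,-0.0031,0]]'; python3 - <<'E'
from h import *
o=pose()[2];print(o['tool_pos'],o['force'],o['moment'],o['opening'],o['joint_pos'])
E
```

```text
clock: 11.17
tool_pos: [0.472, 0.0438, 0.1478]
orientation: [180.0, -0.0, 33.2]
force: [3.1, -2.3, -0.9]
opening: 0.053
[0.47199723 0.04379557 0.14784466] [ 3.08120971 -2.34888285 -0.89953269] [-0.80434704 -0.93954984 -0.01801536] 0.053004086409027824 [ 2.91774900e+01  1.03395712e+01 -3.51118027e+01  1.77936018e-02
 -4.45087197e+01  9.40542539e+01]
```

```bash
python3 -m creep '[[0,0,-0.1,0,0,-0.0003,0],[0,0,-0.2,0,0,-0.0005,0],[0,0,-0.3,0,0,-0.0008,0],[0,0,-0.3,0,0,-0.002,0],[0,0,-0.3,0,0,-0.003,0],[0,0,-0.3,0,0,-0.004,0]]'; python3 - <<'E'
from h import *
o=pose()[2];print(o['tool_pos'],o['force'],o['moment'],o['opening'],o['joint_pos'])
E
```

```text
clock: 11.67
tool_pos: [0.4719, 0.044, 0.1518]
orientation: [180.0, -0.0, 50.1]
force: [3.9, 1.1, -2.5]
opening: 0.0528
[0.47187385 0.04396858 0.15182799] [ 3.86422265  1.05295417 -2.4997311 ] [ 0.03280519 -1.11543173  0.04078009] 0.05279284284719799 [ 2.91922243e+01  1.00078000e+01 -3.48426045e+01 -8.21672348e-03
 -4.51150948e+01  1.10920447e+02]
```

```bash
python3 -m creep '[[0,0,0,0,0,-0.003,0],[0,0,0,0,0,-0.006,0],[0,0,0,0,0,-0.01,0],[0,0,0,0,0,-0.014,0],[0,0,0,0,0,-0.018,0],[0,0,0,0,0,-0.022,0]]'; python3 - <<'E'
from h import *
o=pose()[2];print(o['tool_pos'],o['force'],o['moment'],o['opening'],o['joint_pos'])
cv2.imwrite("pics/s8.png",cv2.resize(ctrl.snapshot("scene")[150:300,250:440],None,fx=4,fy=4,interpolation=cv2.INTER_CUBIC))
E
```

```text
clock: 12.17
tool_pos: [0.4715, 0.0436, 0.1743]
orientation: [-180.0, 0.0, 50.4]
force: [0.4, 0.3, -1.4]
opening: 0.053
[0.47146986 0.0436378  0.17427446] [ 0.36347868  0.2884944  -1.39449717] [-0.14199561  0.06483042 -0.01467629] 0.052997391085443775 [ 2.91819184e+01  8.21788516e+00 -3.33325432e+01 -4.38150921e-03
 -4.84534155e+01  1.11197331e+02]
```

View pics/s8.png

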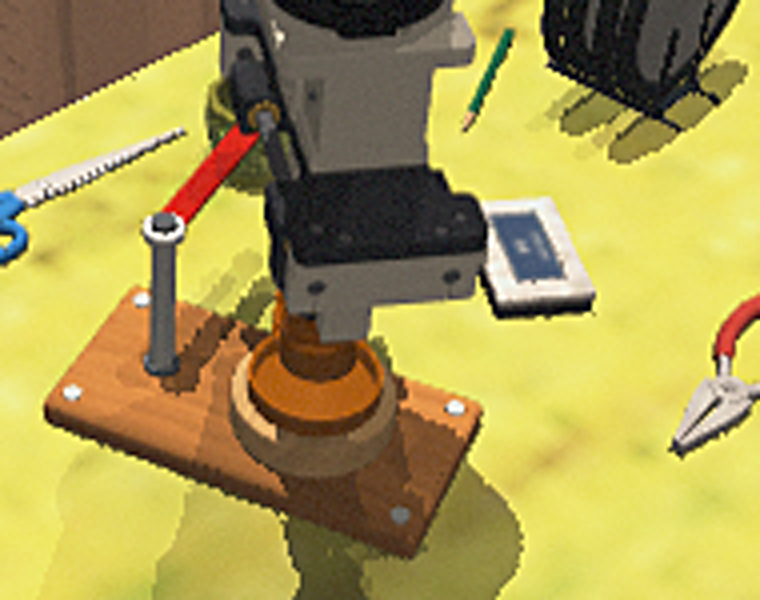

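The lid is free: the force on the tool is only about its weight, and the bare neck shows at (320,345) in the zoom. Next I raise it and carry it over the coaster.

```bash
python3 -c "
from h import *
print(rel((.4717,.0437,.24)),rel((.493,.302,.22)),rel((.493,.302,.11)))"
```

```text
[0.0005, -0.0009, -0.0, -0.0001, -0.0, -0.065] [0.0005, -0.0009, -0.0, 0.2125, -0.1483, -0.0449] [0.0005, -0.0009, -0.0, 0.2124, -0.1484, 0.0651]
```

```bash
python3 -m creep '[[0,0,0,0,0,-0.02,0],[0,0,0,0,0,-0.045,0],[0,0,0,0.014,-0.01,-0.06,0],[0,0,0,0.035,-0.025,-0.06,0],[0,0,0,0.06,-0.042,-0.06,0],[0,0,0,0.085,-0.06,-0.06,0],[0,0,0,0.11,-0.077,-0.06,0],[0,0,0,0.135,-0.094,-0.06,0],[0,0,0,0.16,-0.112,-0.06,0],[0,0,0,0.185,-0.129,-0.06,0],[0,0,0,0.202,-0.141,-0.05,0],[0,0,0,0.2125,-0.148,-0.03,0]]'; python3 - <<'E'
from h import *
o=pose()[2];print(o['force'],o['moment'],o['opening'],o['joint_pos'])
cv2.imwrite("pics/s9.png",ctrl.snapshot("scene"))
print(rel((.493,.302,.11)),rel((.493,.302,.0745)))
E
```

```text
clock: 13.22
tool_pos: [0.4941, 0.3052, 0.2056]
orientation: [180.0, -0.3, 50.5]
force: [0.4, 0.8, -0.9]
opening: 0.0528
[ 0.3971415   0.80003966 -0.91162917] [-0.07755109  0.04198686 -0.04189117] 0.052763499672905306 [ 5.10072171e+01  1.56925474e+01 -1.84311165e+01  5.20068724e-02
 -5.55990475e+01  8.94641996e+01]
[-0.0009, 0.002, -0.0, -0.0015, 0.0022, 0.0899] [-0.0009, 0.002, -0.0, -0.0014, 0.0022, 0.1254]
```

View pics/s9.png

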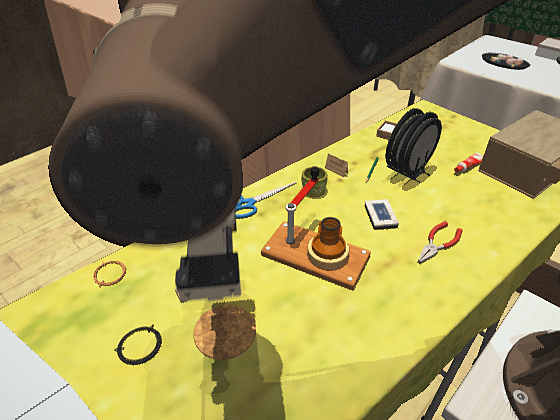

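The jar mouth is open at (330,222) and the gripper hangs over the coaster at (225,332). I'll go down slowly.

```bash
python3 -m creep '[[0,0,0,0,0,0.03,0],[0,0,0,0,0,0.06,0],[0,0,0,0,0,0.085,0],[0,0,0,0,0,0.1,0],[0,0,0,0,0,0.11,0],[0,0,0,0,0,0.118,0],[0,0,0,0,0,0.124,0],[0,0,0,0,0,0.128,0],[0,0,0,0,0,0.13,0],[0,0,0,0,0,0.13,0],[0,0,0,0,0,0.13,0]]'; python3 - <<'E'
from h import *
o=pose()[2];print(o['tool_pos'],o['force'],o['moment'],o['opening'])
cv2.imwrite("pics/s10.png",cv2.resize(ctrl.snapshot("scene")[260:400,140:320],None,fx=4,fy=4,interpolation=cv2.INTER_CUBIC))
E
```

```text
clock: 14.18
tool_pos: [0.4933, 0.3021, 0.0744]
orientation: [180.0, -0.1, 50.4]
force: [-0.3, -0.1, -0.3]
opening: 0.0526
[0.49329878 0.30205645 0.07439003] [-0.34447017 -0.09115464 -0.33849794] [-0.13367922  0.07479372  0.04986643] 0.05262940752052887
```

View pics/s10.png

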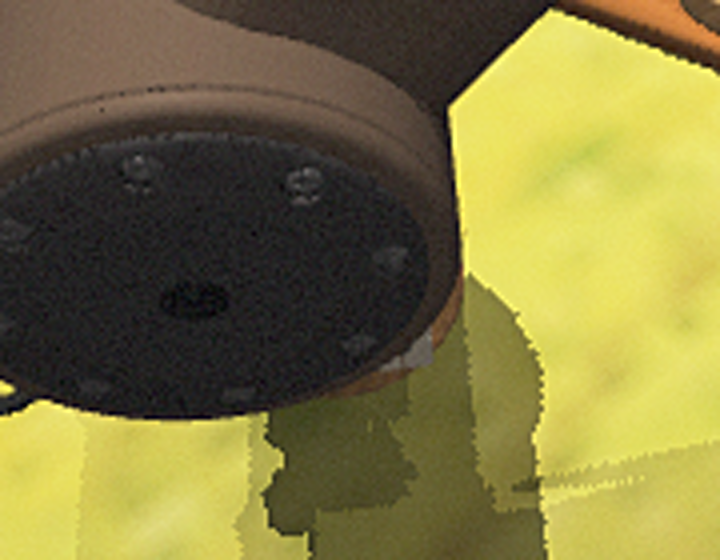

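The elbow hides the lid. By height the tips are about 2.4 mm above the cork, so I'll lower a little more and open gradually.

```bash
python3 -m creep '[[0,0,0,0,0,0.0012,0],[0,0,0,0,0,0.0016,0.57],[0,0,0,0,0,0.0016,0.595],[0,0,0,0,0,0.0016,0.605],[0,0,0,0,0,0.0016,0.61],[0,0,0,0,0,0.0016,0.615],[0,0,0,0,0,0.0016,0.62],[0,0,0,0,0,0.0016,0.625],[0,0,0,0,0,0.0016,0.63],[0,0,0,0,0,0.0016,0.64],[0,0,0,0,0,0.0016,0.65]]'; python3 - <<'E'
from h import *
o=pose()[2];print(o['tool_pos'],o['force'],o['moment'],o['opening'])
E
```

```text
clock: 15.15
tool_pos: [0.493, 0.3018, 0.0722]
orientation: [-180.0, -0.0, 50.4]
force: [0.4, -0.1, -0.2]
opening: 0.0569
[0.49302997 0.30179687 0.07218741] [ 0.39075271 -0.12145261 -0.18330739] [-0.1361     0.0956229 -0.0153953] 0.056864710491883054
```

```bash
python3 -m creep '[[0,0,0,0,0,0,0.7],[0,0,0,0,0,0,0.8],[0,0,0,0,0,0,0.95],[0,0,0,0,0,-0.0005,1],[0,0,0,0,0,-0.002,1],[0,0,0,0,0,-0.015,1],[0,0,0,0,0,-0.035,1],[0,0,0,0,0,-0.065,1],[0,0,0,0,0,-0.1,1],[0,0,0,0,0,-0.14,1],[0,0,0,0,0,-0.18,1],[0,0,0,0,0,-0.2,1]]'; python3 - <<'E'
from h import *
o=pose()[2];print(o['tool_pos'],o['force'],o['opening'],rel((.45,-.1,.30)))
E
```

```text
clock: 16.15
tool_pos: [0.4942, 0.3025, 0.2779]
orientation: [179.9, -0.4, 50.4]
force: [0.4, 0.5, -0.1]
opening: 0.0874
[0.49415504 0.30245993 0.27788682] [ 0.39040262  0.46579982 -0.05658429] 0.08742842983733445 [0.0013, -0.0064, -0.0, -0.3382, 0.2223, -0.024]
```

Moving the arm aside for a clear view.

```bash
python3 -m creep '[[0,0,0,-0.025,0.017,-0.024,1],[0,0,0,-0.055,0.036,-0.024,1],[0,0,0,-0.085,0.056,-0.024,1],[0,0,0,-0.12,0.078,-0.024,1],[0,0,0,-0.15,0.1,-0.024,1],[0,0,0,-0.18,0.12,-0.024,1],[0,0,0,-0.21,0.14,-0.024,1],[0,0,0,-0.24,0.16,-0.024,1],[0,0,0,-0.27,0.18,-0.024,1],[0,0,0,-0.3,0.2,-0.024,1],[0,0,0,-0.32,0.21,-0.024,1],[0,0,0,-0.338,0.222,-0.024,1]]'; python3 - <<'E'
from h import *
cv2.imwrite("pics/s11.png",ctrl.snapshot("scene"));cv2.imwrite("pics/t11.png",ctrl.snapshot("top"))
E
```

```text
clock: 17.15
tool_pos: [0.4476, -0.1019, 0.2965]
orientation: [180.0, -0.0, 50.3]
force: [0.5, 0.0, 0.3]
opening: 0.0876
```

View pics/s11.png

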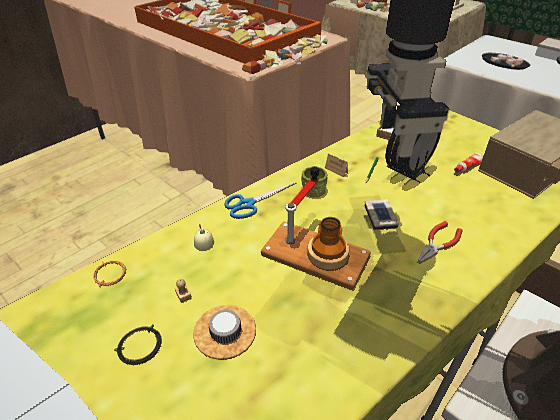

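View pics/t11.png

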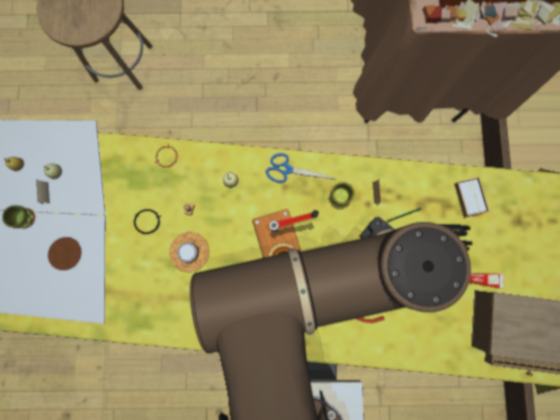

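The lid stands upright in the middle of the coaster: (188,253) in the top view, (225,325) in the scene view. The strap is aside and the loose things haven't moved. I'll hold still briefly, check the lid's offset and hand in.

```bash
python3 -m creep '[[0,0,0,0,0,0,1],[0,0,0,0,0,0,1],[0,0,0,0,0,0,1]]'; python3 - <<'E'
from h import *
print(unp("top",(188,252.5),.030)[:2],unp("scene",(225.5,322),.030)[:2])
print(pose()[2]["force"],abs(pose()[2]["qvel"]).max())
print(ctrl.close_job())
E
```

```text
clock: 17.5
tool_pos: [0.4488, -0.0995, 0.2962]
orientation: [180.0, -0.0, 50.4]
force: [-0.1, -0.4, -0.3]
opening: 0.0876
[0.49186192 0.29767236] [0.49094014 0.29981097]
[-0.14014544 -0.37128592 -0.32863456] 0.38888946192943363
the job is handed in; nothing more can be done
None
```

The job is done and handed in at about 17.5 s of the 64 s allowed. The jar is open and its lid stands on the coaster.

- **Strap:** I pushed it to about +1.54 rad, well clear of the lid.
- **Unscrewing:** I turned the lid about 4.0 rad counter-clockwise in a single grip, following the thread upward. Side force stayed at about 4 N or less each time I checked it, and the lid came off level.
- **Placing:** I let go with the fingertips almost on the cork. They reached about 7 mm below the lid's edge, so the lid settled those last few millimetres as I opened the jaws slowly. The arm hid this moment from the scene camera, so I checked it from pictures afterwards.
- **Last checks:** Both cameras show the lid upright, 2–5 mm from the coaster's centre. The two cameras disagree by about 2–5 mm on these positions, against a 29 mm limit. The bell, cup and stamp look unmoved in both views, and the ink pad looks unmoved in the scene view, since the arm hid it from above. The arm was clear of everything, with forces near zero.

No check failed.

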